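# Nudge the flange plate onto its locating pins

## Task

A square flange plate has been left perched on the two brass locating pins of the blue welding fixture, with one edge cocked up. Push it with the fingers, without lifting it off the fixture, until the two bolt holes along its raised edge drop over the two pins and it lies flat on the bed. Leave the other things on the bench and on the fixture where they stand, and finish with the hand clear.

Things in the scene. Friction and masses are not known exactly. Their poses are not given: they have to be found in the camera images.
- fixture: Blue welding fixture, fixed to the bench; place and yaw vary. Origin: on the bench surface, under where the plate's centre belongs; z up. Its flat bed (top at z 25 mm) spans x -150..130, y -110..110 mm. Seated, the plate has the fixture's yaw and its origin is at 0, 0, 25 mm: 1 mm clear of the rail, flat on the bed. Fixed pins, rail and toggle clamp stand on the bed.
- rail (a point): Yellow guide rail fixed to the bed: this point is the middle of its inner (+y) face, at the bed, at x -20, y -61 mm of the fixture. The rail runs 100 mm either way along the fixture's x, 16 mm thick, 32 mm high. A plate pushed square against it has its raised edge's holes in line with the pins.
- clamp (a point): Foot of the fixed toggle clamp (steel, red handle, thrown open), on the bed at x 105, y 0 mm of the fixture; it spans x 88..147, y -22..22 mm and stands 120 mm above the bed. Not part of the work.
- flange: Grey metal square flange plate, loose, 120 x 120 x 8 mm, about 0.8 kg, 45 mm bore, four 18 mm bolt holes at x, y = +-40 mm. Origin: centre of its underside; z normal to it, up. At the start it rests tilted about 9 degrees on the pin tips, its -x edge up (underside 19 mm above the bed), 18 to 30 mm towards the fixture's -x from its seat, 6 to 14 mm off the rail, within 0.07 rad of square.
- lead_edge (a point): Middle of the plate's lower (+x) edge at its underside, 60 mm from the plate's origin; it slides on the bed. Pushing the plate takes about 3 to 10 N.
- hole_a (a point): Centre of the plate's bolt hole at x -40, y +40 mm of the plate, at its underside; belongs on pin_a.
- pin_a (a point): Tip centre of the brass pin at x -40, y +40 mm of the fixture. The pin is 14 mm in diameter and 12 mm high above the bed; its upper 7 mm are a rounded (half-ball) nose.
- hole_b (a point): Centre of the plate's bolt hole at x -40, y -40 mm of the plate, at its underside; belongs on pin_b.
- pin_b (a point): Tip centre of the brass pin at x -40, y -40 mm of the fixture. The pin is 14 mm in diameter and 12 mm high above the bed; its upper 7 mm are a rounded (half-ball) nose.
- nipple: Bystander: dark pipe nipple, 33 mm diameter, 50 mm tall, standing on the fixture bed near x 105, y 75 mm of the fixture. Origin at its foot.
- bolt: Bystander: brass bolt standing on its 24 mm head, 45 mm tall, on the bed near x 105, y -80 mm of the fixture. Origin at its foot.
- hammer: Bystander: hammer, 240 mm long, lying on the bench to the robot's right. Origin under the middle of its handle.
- brush: Bystander: wire brush, 260 mm long, lying on the bench to the robot's left. Origin under its middle.
- flask: Bystander: red flask, 64 mm diameter, 190 mm tall, standing on the left. Origin at its foot.
- spray_can: Bystander: white spray can with a green band, 60 mm diameter, 150 mm tall, standing on the right. Origin at its foot.
- elbow: Bystander: brown pipe elbow, 40 mm thick, 80 mm long, lying on the bench to the right. Origin under one end.
Not all that is in view belongs to the job. There is more than one size of the flange; the one meant has the size given above.

How it is judged (in metres and radians):
At the end, for the whole second after the job is handed in: The two holes of the flange plate's raised edge are over their pins (hole_a and hole_b each within 4 mm of pin_a and pin_b, seen from above), the plate lies flat (tilt under 0.03 rad, its underside less than 2.5 mm above the bed) and it is at rest (horizontal distance between hole_a and pin_a below 0.004 m and horizontal distance between hole_b and pin_b below 0.004 m and z of flange in the frame of fixture below 0.0275 m and angle between flange's own z axis and vertical below 0.03 rad and linear speed of flange below 0.01 m/s); the robot touches nothing.
It fails at once if the flange plate is lifted off the fixture (its middle more than 25 mm above the bed, or its lower edge more than 12 mm) (z of flange in the frame of fixture above 0.05 m or z of lead_edge in the frame of fixture above 0.037 m).
It fails at once if a bystander is moved more than 20 mm (distance of any of nipple, bolt, hammer, brush, flask, spray_can, elbow from where it was at the start of the episode above 0.02 m).
It also fails if it takes over 48 s, if anything falls off the work surface, if the arm or the gripper's body presses on something with over 40 N, if the wrist force passes 120 N, or if a joint passes its speed limit or range.

## Robot

A 6-joint arm with a two-finger parallel gripper is mounted at the origin on the work surface. World frame = base frame: x ahead of the robot, y to its left, z up, the work surface at z = 0. Lengths are in m, angles in degrees, forces in N, time in s.
With the tool pointing down it reaches from about 0.35 to 0.875 m from the base axis. Payload 4.2 kg.
Tool frame: the origin (TCP) lies between the finger pads; the fingertips stand 14 mm ahead of it and the grasp point (between the pads) lies 5 mm behind it (r.tcp_to_tips is the distance from the TCP to the fingertips, in m); y points along the fingers, x is the direction in which the jaws open and shut, and the axes are right-handed (so a half turn about y gives the same grasp; the last joint's range is limited). The gripper opens to 87 mm and grips with 3 to 60 N. Pads are 19 mm wide; open, the fingers measure 117 mm over their backs; the gripper's body (75 mm by 190 mm) begins 51 mm behind the grasp point.
Start: joints at [79.16, 22.042, 0.453, 0, -68.411, -14.817], TCP at [0.271, 0.563, 0.237] pointing down, gripper open.
Joint ranges: [-179.83, 179.83], [-69.29, 118.12], [-61.27, 80.66], [-181.25, 117.63], [-171.15, -9.14], [-177.46, 177.46]. Speed limits (degrees/s): [159.86, 159.86, 180, 180, 180, 180].

## Interface

Orientations are given as a 3x3 rotation matrix whose columns are the frame's x, y, z axes.
In Python, from station import sense, optics, ticket, r gives the robot as it stands.
- The arm moves only by the tool carry_out, never from a script. Its argument "steps" is a list that holds one entry, the list of rows, each a list of 6 numbers: the shift along the world's x, y, z in cm, then the turn, a rotation vector about the world's x, y, z in rad. A call has 1 to 20 rows; each row is the pose to reach, as a shift and turn from the pose commanded when the call began; what a row does not reach only later rows make up. A row lasts 1/8 s, in which the tool goes at most 62.5 mm and 10.7 degrees, less where a joint would pass 70% of its speed; a pose out of reach is approached as far as the arm can. A call with a gripper value outside its range is refused whole. "fingers" is the closure in counts, from 0 (fully open) to 255 (shut), set as the call begins (left out, the last holds). The fingers move at their own pace and stop on an object; the grip force is fixed at half the most. Time passes only in rows, so rows that repeat a pose let the fingers close. It gives the time, the measured TCP pose, the force and the opening at its end, in the units of the state.
- sense(): the state, without advancing time (a new reading comes with each control period).
- optics.capture(name): name is "scene" or "top" or "wrist"; returns a dict with "image" (420x560x3 uint8, red, green, blue), "fov_y" (degrees; the focal length in pixels is half the picture's height over the tangent of half this angle, whatever the lens; pixels are square), "cx", "cy" (the principal point, pixels), "k1" (the pictures are not rectified: a ray, as slopes to the right and down, at radius r is drawn at 1 + k1 r^2 times it, then the intrinsics apply), "rvec" (rotation vector, rad) and "tvec" (3), from world to camera coordinates, as OpenCV has them. Camera axes: x right, y down, z forward; pixel columns grow to the right and rows downward; lengths in m; the calibration is good to about 2 mm. A picture is of the moment at which its call begins. There is no depth.
- ticket.finish_job(): hands the job in, once; it reports no verdict.
The state is a dict: "time_s": time; "joints": joint angles; "joint_velocities": joint speeds; "effort": joint torques, N m; "tcp_pos": TCP position; "ee_rot": TCP orientation; "wrist_force": force on the tool from outside, world axes, zero at the start; "moment": the same for the moment, N m; "gripper_width": opening from 0.0 (shut) to 1.0 (fully open).
Only numpy, scipy, OpenCV 4.12 (cv2) and the standard library are available. Lean on these libraries where they do the work, as an engineer would, in place of code of your own. Each camera call takes 0.05 s, during which the arm holds its last target.

## Working session

There is one attempt and no reset: what is moved stays moved. The work goes in short steps, Python scripts to look and compute and a tool call to move; the robot and the scene stay as the last step left them, time stands still between calls to the robot, and variables do not carry over. Pictures are saved under pics/ and viewed, and the job is handed in when it is done.

Besides the shell and the picture viewer there is one more tool, called after "Call:" as a command line: name --argument value ..., lists and objects as JSON in quotes. carry_out: Moves the arm, as the interface text tells. Its arguments: {"type":"object","properties":{"steps":{"type":"array","items":{"type":"array","items":{"type":"array","items":{"type":"number"}}}},"fingers":{"type":"number"}},"required":["steps"]}

```bash
mkdir -p pics; cat > h.py <<'E'
import numpy as np, cv2
from station import sense, optics, ticket, r
def cap(n,fn=None):
    c=optics.capture(n)
    if fn: cv2.imwrite('pics/'+fn,c['image'][:,:,::-1])
    return c
def K(c):
    f=c['image'].shape[0]/2/np.tan(np.radians(c['fov_y'])/2)
    return f
def cam(c):
    R=cv2.Rodrigues(np.array(c['rvec'],float))[0]; t=np.array(c['tvec'],float).reshape(3)
    return R,t,K(c)
def ray(c,u,v):
    R,t,f=cam(c)
    d=np.array([(u-c['cx'])/f,(v-c['cy'])/f]); p=d.copy()
    for _ in range(30): p=d/(1+c['k1']*(p@p))
    return -R.T@t, R.T@np.array([p[0],p[1],1.])
def onz(c,u,v,z):
    o,d=ray(c,u,v); return o+d*(z-o[2])/d[2]
def proj(c,P):
    R,t,f=cam(c); q=R@np.asarray(P,float)+t; s=q[:2]/q[2]; s=s*(1+c['k1']*(s@s))
    return np.array([c['cx'],c['cy']])+f*s
E
python3 - <<'E'
from h import *
s=sense(); print({k:np.round(v,3).tolist() for k,v in s.items()})
for n in ['scene','top','wrist']:
    c=cap(n,n+'0.png'); print(n,c['fov_y'],c['cx'],c['cy'],c['k1'],ray(c,c['cx'],c['cy']))
E
```

```text
{'time_s': 0.0, 'joints': [79.159, 22.089, 0.379, -0.029, -68.411, -14.817], 'joint_velocities': [0.028, -0.049, 0.015, 0.056, 0.012, 0.086], 'effort': [-0.0, -39.067, 18.741, 4.22, 0.011, -0.0], 'tcp_pos': [0.27, 0.563, 0.235], 'ee_rot': [[-0.433, -0.001, 0.901], [-0.901, -0.002, -0.433], [0.002, -1.0, 0.0]], 'wrist_force': [-0.629, -0.213, 0.385], 'moment': [0.048, 0.001, -0.037], 'gripper_width': 1.003}
scene 55.895555672003916 273.2132080720632 214.71290306555002 -0.10099705833419079 (array([1.08741875, 0.68551841, 0.71402004]), array([-0.51442913, -0.64052996, -0.57016142]))
top 53.276633699352466 279.6671548649701 209.21079016703453 0.02165048884806138 (array([ 0.30835935, -0.08320435,  1.34816559]), array([ 0.14252904,  0.01634903, -0.98965559]))
wrist 62.41601976480741 280.7424088573291 211.53155736347466 0.008653963477264841 (array([0.33620705, 0.53072732, 0.38497596]), array([-0.24425629,  0.1152712 , -0.96283509]))
```

View pics/top0.png

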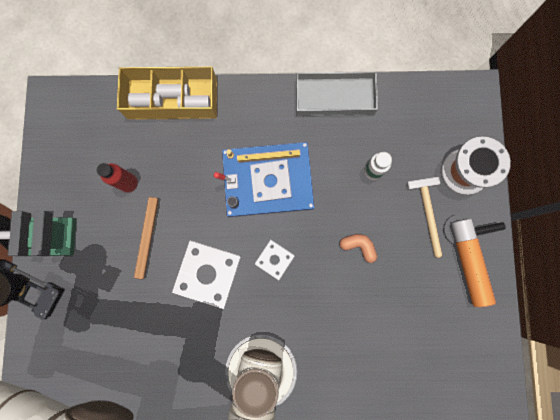

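View pics/scene0.png

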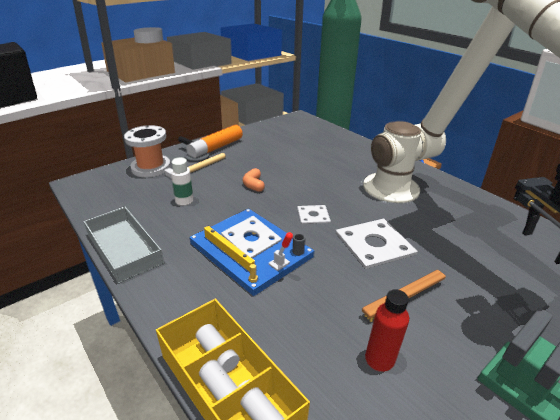

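View pics/wrist0.png

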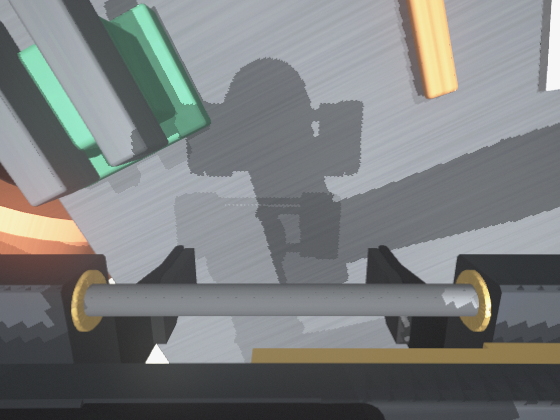

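Candidates for the flange in the top view are the plate on the blue fixture at (270,181), the large plate on the bench at (206,273) and the small plate on the bench at (274,259). The description picks the one on the fixture. Here is the close crop.

```bash
python3 - <<'E'
from h import *
c=cap('top'); im=c['image'][:,:,::-1]
cv2.imwrite('pics/crop1.png',cv2.resize(im[135:225,210:325],None,fx=6.5,fy=6.5,interpolation=cv2.INTER_CUBIC))
s=cap('scene'); im2=s['image'][:,:,::-1]
cv2.imwrite('pics/crop2.png',cv2.resize(im2[200:295,185:320],None,fx=5.8,fy=5.8,interpolation=cv2.INTER_CUBIC))
hsv=cv2.cvtColor(np.ascontiguousarray(im),cv2.COLOR_BGR2HSV)
m=cv2.inRange(hsv,(100,120,60),(125,255,255)); m[:, :200]=0;m[:,330:]=0;m[:130]=0;m[230:]=0
cs=cv2.findContours(m,cv2.RETR_EXTERNAL,cv2.CHAIN_APPROX_NONE)[0]; q=max(cs,key=cv2.contourArea)
h=cv2.convexHull(q); ap=cv2.approxPolyDP(h,4,True).reshape(-1,2); print(ap)
P=np.array([onz(c,*p,0.025)[:2] for p in ap]); print(P.round(4))
rr=cv2.minAreaRect(np.array([onz(c,*(p+0.0),0.025)[:2]*1000 for p in h.reshape(-1,2)],np.float32)); print(rr)
E
```

```text
[[307 146]
 [312 208]
 [227 215]
 [223 154]
 [232 149]]
[[ 0.7064 -0.1515]
 [ 0.502  -0.1645]
 [ 0.4815  0.1069]
 [ 0.6822  0.1225]
 [ 0.6987  0.0933]]
((598.7759399414062, -21.774322509765625), (218.38404846191406, 277.92926025390625), 4.7855048179626465)
```

View pics/crop1.png

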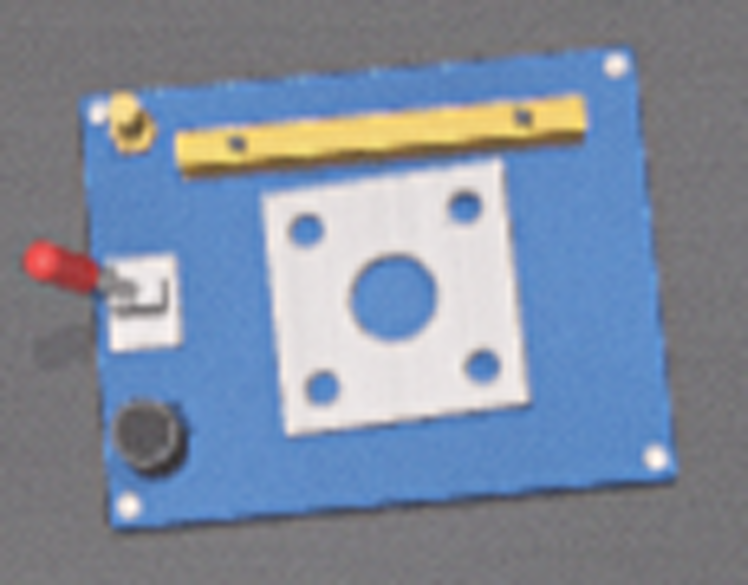

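View pics/crop2.png

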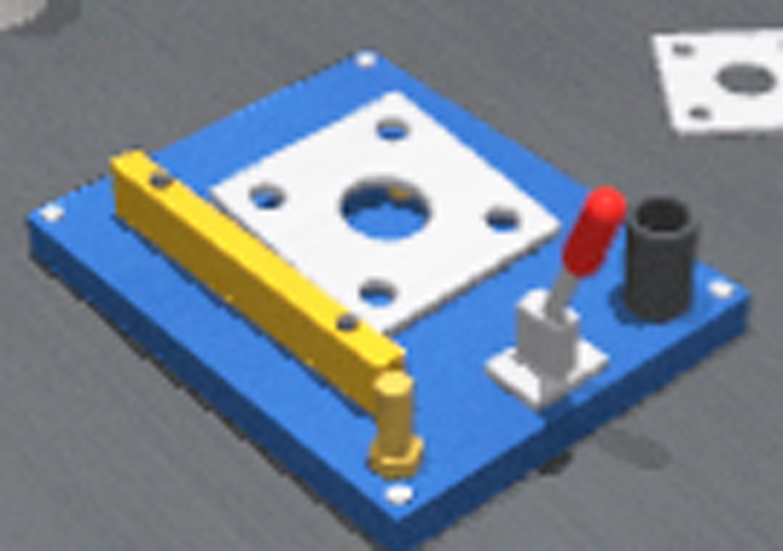

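The crop confirms it: the plate sits on the blue bed next to the yellow rail, its raised edge to the image right (fixture -x, world -y). I'll move the hand over the fixture to get a close wrist view.

Call:
carry_out --steps '[[[2, -5, 0, 0, 0, 0.05], [4, -10, 0, 0, 0, 0.1], [6, -15, 0, 0, 0, 0.15], [8, -20, 0, 0, 0, 0.2], [10, -26, 0, 0, 0, 0.25], [12, -31, 0, 0, 0, 0.3], [14, -36, 0, 0, 0, 0.35], [16, -42, 0, 0, 0, 0.4], [18, -47, 0, 0, 0, 0.45], [20, -52, 0, 0, 0, 0.5], [22, -57, 0, 0, 0, 0.527], [23, -60, 0, 0, 0, 0.527], [23, -60, 0, 0, 0, 0.527], [23, -60, 0, 0, 0, 0.527]]]' --fingers 0

```text
time_s: 2.0
tcp_pos: [0.5003, -0.0364, 0.2364]
ee_rot: [[0.079, -0.0, 0.997], [-0.997, 0.0, 0.079], [-0.0, -1.0, -0.0]]
wrist_force: [-0.6, 0.4, 0.3]
gripper_width: 1.0
```

```bash
python3 - <<'E'
from h import *
s=sense(); print(s['time_s'],s['tcp_pos'],np.round(s['ee_rot'],3).tolist(),s['wrist_force'])
cap('wrist','w1.png'); cap('top','t1.png')
E
```

```text
2.0 [ 0.50030466 -0.03636787  0.23643581] [[0.079, -0.0, 0.997], [-0.997, 0.0, 0.079], [-0.0, -1.0, -0.0]] [-0.55414224  0.40820215  0.29490272]
```

View pics/w1.png

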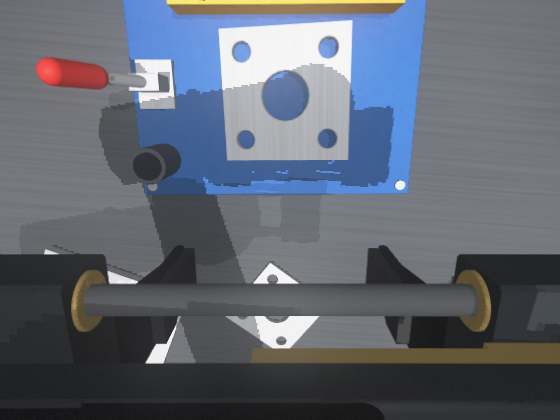

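```bash
cat > meas.py <<'E'
from h import *
def fitline(c,pts,z):
    P=np.array([onz(c,u,v,z)[:2] for u,v in pts]); 
    vx,vy,x0,y0=cv2.fitLine(P.astype(np.float32),cv2.DIST_HUBER,0,1e-5,1e-5).ravel(); 
    res=np.abs((P-[x0,y0])@np.array([-vy,vx])); return np.array([x0,y0]),np.array([vx,vy]),res.mean()
E
python3 - <<'E'
from meas import *
c=cap('wrist'); im=c['image']; hsv=cv2.cvtColor(im,cv2.COLOR_RGB2HSV)
blue=cv2.inRange(hsv,(100,110,30),(125,255,255)); 
near=[(u,np.nonzero(blue[:240,u])[0].max()+.5) for u in list(range(190,385,4))]
right=[(np.nonzero(blue[v,360:450])[0].max()+360.5,v) for v in range(15,185,4)]
left=[(np.nonzero(blue[v,100:215])[0].min()+99.5,v) for v in list(range(4,50,3))]
yel=cv2.inRange(hsv,(20,120,80),(35,255,255))
rail=[(u,np.nonzero(yel[:40,u])[0].max()+.5) for u in range(185,395,5)]
for n,p,z in [('near',near,.025),('right',right,.025),('left',left,.025),('rail',rail,.025)]:
    p0,d,e=fitline(c,p,z); 
    print(n,p0.round(4),d.round(4),np.degrees(np.arctan2(d[1],d[0])).round(2),'res mm',(e*1e3).round(2))
white=cv2.inRange(hsv,(0,0,110),(180,60,255)); 
cv2.imwrite('pics/wh.png',np.vstack([white[:220],blue[:220]]))
E
```

```text
near [ 0.4944 -0.0662] [ 0.0855 -0.9963] -85.09 res mm 0.28
right [ 0.5966 -0.1637] [0.9965 0.0839] 4.81 res mm 0.24
left [0.6421 0.1205] [0.9956 0.094 ] 5.39 res mm 0.24
rail [ 0.6717 -0.0312] [ 0.0812 -0.9967] -85.34 res mm 0.17
```

View pics/wh.png

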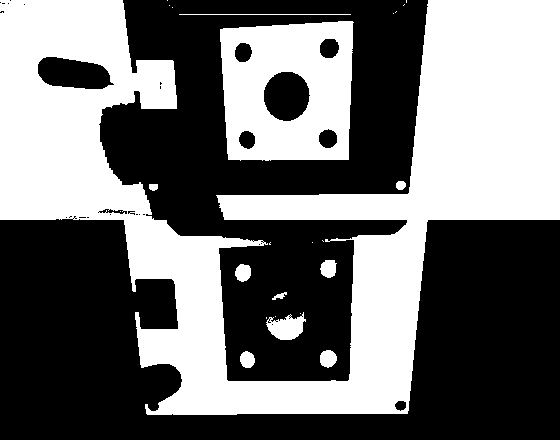

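```bash
python3 - <<'E'
from meas import *
a=cv2.imread('pics/w1.png'); cv2.imwrite('pics/w1c.png',cv2.resize(a[0:60,150:420],None,fx=2.9,fy=2.9,interpolation=cv2.INTER_NEAREST))
print(a[0:24,300].tolist())
c=cap('wrist');O=np.array([0,0])
ex=np.array([-.0837,.9965]);ey=np.array([-.9965,-.0837]); O=-.0632*ex-.5965*ey
for y,z in [(-61,25),(-61,57),(-77,57)]:
    p=O+ex*-.02+ey*y/1e3; print(y,z,proj(c,[*p,z/1e3]), proj(cap('top'),[*p,z/1e3]))
E
```

```text
[[121, 234, 246], [122, 234, 246], [120, 231, 246], [107, 201, 233], [90, 144, 177], [86, 124, 151], [87, 124, 151], [89, 125, 152], [89, 124, 151], [90, 124, 150], [89, 124, 150], [90, 123, 148], [93, 124, 149], [102, 126, 145], [165, 137, 134], [203, 145, 128], [201, 145, 128], [201, 145, 128], [214, 152, 130], [223, 158, 132], [223, 159, 132], [223, 160, 132], [224, 161, 132], [235, 210, 194]]
-61 25 [286.16882074  14.90709198] [269.11469974 159.56270835]
-61 57 [286.74204871   4.41116499] [268.68902359 156.94195915]
-77 57 [286.79698685 -17.40666481] [268.26066881 152.06736675]
```

View pics/w1c.png

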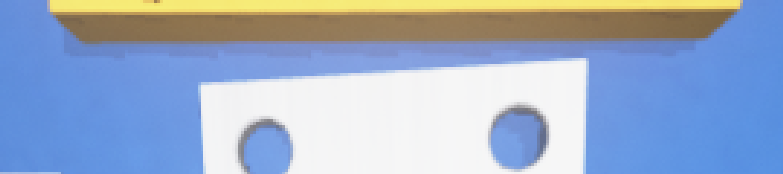

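```bash
cat >> meas.py <<'E'
ex=np.array([-.0837,.9965]);ey=np.array([-.9965,-.0837]); O=-.0634*ex-.597*ey
def F(p): d=np.asarray(p)[:2]-O; return np.array([d@ex,d@ey])*1000
def whitec(c,roi):
    u0,u1,v0,v1=roi
    hsv=cv2.cvtColor(c['image'],cv2.COLOR_RGB2HSV); w=cv2.inRange(hsv,(0,0,110),(180,60,255))
    m=np.zeros_like(w); m[v0:v1,u0:u1]=w[v0:v1,u0:u1]
    cs=cv2.findContours(m,cv2.RETR_EXTERNAL,cv2.CHAIN_APPROX_NONE)[0]; q=max(cs,key=cv2.contourArea)
    box=cv2.approxPolyDP(cv2.convexHull(q),6,True).reshape(-1,2)
    mm=np.zeros_like(w); cv2.drawContours(mm,[q],-1,255,-1); mm=cv2.erode(mm,np.ones((3,3)))&~w
    n,l,st,ce=cv2.connectedComponentsWithStats(mm)
    return box,[(ce[i].round(1).tolist(),int(st[i,4])) for i in range(1,n) if st[i,4]>20]
E
python3 - <<'E'
from meas import *
c=cap('wrist'); box,h=whitec(c,(200,370,16,175)); print(box.tolist(),h)
b=box[np.argsort(box[:,0])]
L=b[:2]; R=b[2:]
for p in L: print('low',F(onz(c,*p,.033)).round(1))
for p in R: print('high',F(onz(c,*p,.052)).round(1))
for (p,a) in h:
    z=.048 if p[0]>300 else .0355 if p[0]<260 else .042
    print('hole',p,a,F(onz(c,*p,z-.002)).round(1))
E
```

```text
[[352, 21], [347, 159], [228, 160], [219, 29]] [([328.5, 48.1], 299), ([242.5, 52.5], 257), ([286.0, 95.9], 1754), ([246.5, 139.5], 228), ([327.3, 138.5], 268)]
low [ 41.7 -47.2]
low [38.7 72.8]
high [-78.4  69.8]
high [-76.8 -49.1]
hole [328.5, 48.1] 299 [-58.  -28.7]
hole [242.5, 52.5] 257 [ 20.7 -27.3]
hole [286.0, 95.9] 1754 [-19.9  11.6]
hole [246.5, 139.5] 228 [19.3 52.4]
hole [327.3, 138.5] 268 [-59.6  50.8]
```

Measured with the wrist camera, in fixture coordinates: the fixture origin is at world (0.600, -0.013) with yaw 94.8°, and the plate centre is at about (-19, +11.6) mm with about +0.02 rad of yaw. First I'll push it towards the rail with both fingertips on its +y side. The hand goes down beside the plate now.

Call:
carry_out --steps '[[[0, -0.2, -5, 0, 0, 0.005], [0, -0.4, -10, 0, 0, 0.005], [0, -0.4, -15, 0, 0, 0.005], [0, -0.4, -18, 0, 0, 0.005], [0, -0.4, -19.4, 0, 0, 0.005], [0, -0.4, -19.4, 0, 0, 0.005], [0.6, -0.35, -19.4, 0, 0, 0.005], [1.2, -0.3, -19.4, 0, 0, 0.005], [1.2, -0.3, -19.4, 0, 0, 0.005]]]' --fingers 50

```text
time_s: 3.52
tcp_pos: [0.5139, -0.0394, 0.0434]
ee_rot: [[0.084, 0.002, 0.996], [-0.996, 0.0, 0.084], [-0.0, -1.0, 0.003]]
wrist_force: [0.6, 0.0, 0.2]
gripper_width: 0.804
```

```bash
python3 - <<'E'
from meas import *
s=sense(); print(s['time_s'],s['tcp_pos'],F(s['tcp_pos']),s['wrist_force'])
cap('wrist','w2.png')
a=cap('scene')['image'][200:295,185:320,::-1]; cv2.imwrite('pics/s2.png',cv2.resize(a,None,fx=5.8,fy=5.8,interpolation=cv2.INTER_CUBIC))
E
```

```text
3.525 [ 0.51387744 -0.03942385  0.04344139] [-18.89627279  88.23161457] [0.61856071 0.04652345 0.24153298]
```

View pics/w2.png

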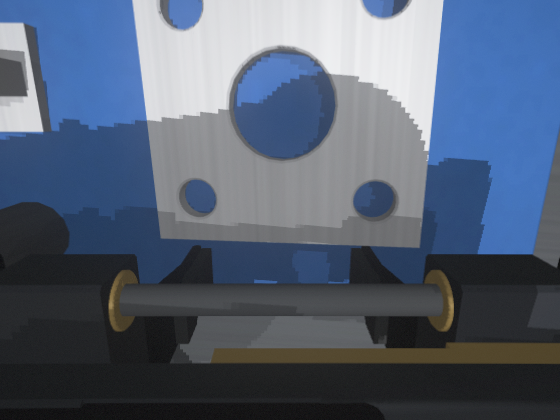

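View pics/s2.png

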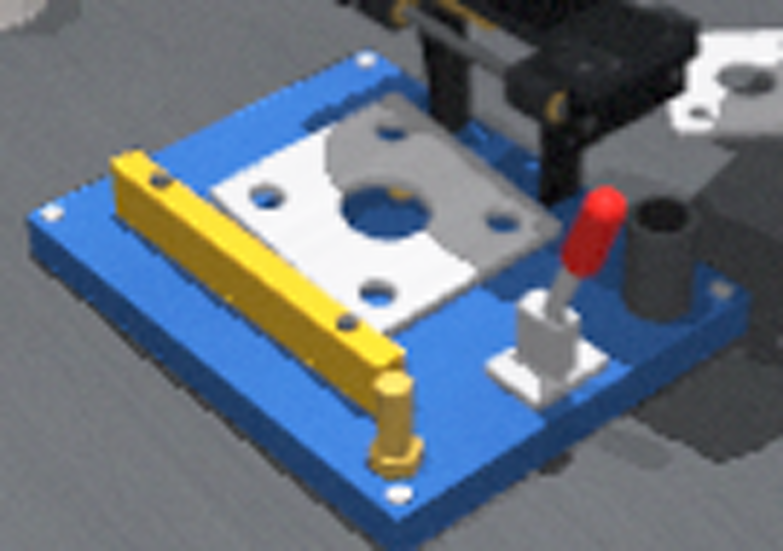

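The wrist view shows both fingertips, near (200,260) and (365,260), just short of the plate's near edge at row 240. The scene view agrees. Pushing slowly towards the rail.

Call:
carry_out --steps '[[[0.3, 0.03, 0, 0, 0, 0], [0.6, 0.05, 0, 0, 0, 0], [0.8, 0.07, 0, 0, 0, 0], [1.0, 0.08, 0, 0, 0, 0], [1.2, 0.1, 0, 0, 0, 0], [1.4, 0.12, 0, 0, 0, 0], [1.6, 0.13, 0, 0, 0, 0], [1.6, 0.13, 0, 0, 0, 0]]]'

```text
time_s: 4.62
tcp_pos: [0.5258, -0.0388, 0.042]
ee_rot: [[0.084, -0.006, 0.996], [-0.997, -0.001, 0.084], [0.0, -1.0, -0.006]]
wrist_force: [-5.1, 0.7, 3.5]
gripper_width: 0.809
```

```bash
python3 - <<'E'
from meas import *
s=sense(); print(s['time_s'],s['tcp_pos'],F(s['tcp_pos']),s['wrist_force'])
cap('wrist','w3.png')
a=cap('scene')['image'][200:295,185:320,::-1]; cv2.imwrite('pics/s3.png',cv2.resize(a,None,fx=5.8,fy=5.8,interpolation=cv2.INTER_CUBIC))
E
```

```text
4.625 [ 0.52584238 -0.03877069  0.04198987] [-19.24686398  76.25388846] [-5.14922852  0.71837745  3.54169037]
```

View pics/w3.png

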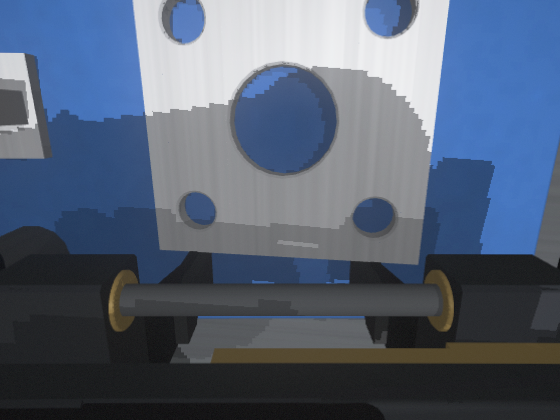

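View pics/s3.png

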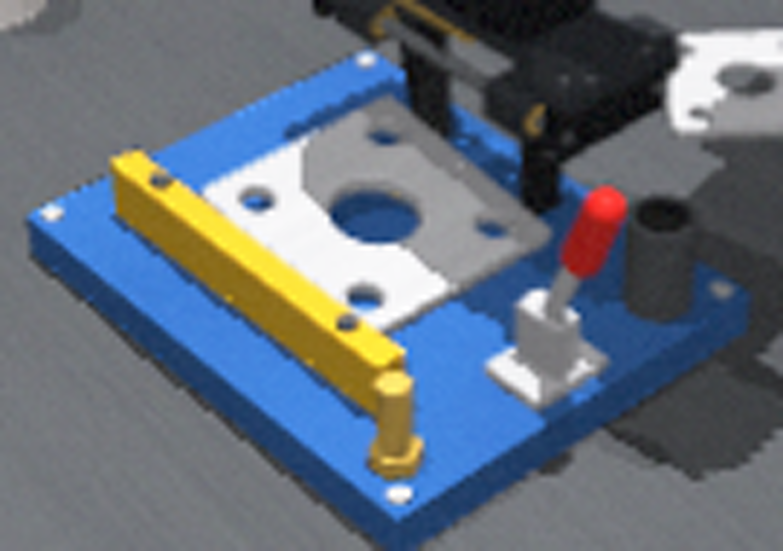

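Contact has been made at about 5 N and the plate is sliding: its near edge moved from row 240 to about 257. I'll keep going in small steps, slightly higher so the tips stay clear of the bed.

Call:
carry_out --steps '[[[0.2, 0.02, 0.1, 0, 0, 0], [0.4, 0.03, 0.1, 0, 0, 0], [0.6, 0.05, 0.2, 0, 0, 0], [0.8, 0.07, 0.2, 0, 0, 0], [0.8, 0.07, 0.2, 0, 0, 0]]]'

```text
time_s: 5.35
tcp_pos: [0.5326, -0.0381, 0.0431]
ee_rot: [[0.082, -0.009, 0.997], [-0.997, -0.001, 0.082], [0.0, -1.0, -0.009]]
wrist_force: [-7.7, 1.1, -0.1]
gripper_width: 0.803
```

```bash
python3 - <<'E'
from meas import *
s=sense(); print(s['time_s'],s['tcp_pos'],F(s['tcp_pos']),s['wrist_force'])
cap('wrist','w4.png')
a=cap('scene')['image'][200:295,185:320,::-1]; cv2.imwrite('pics/s4.png',cv2.resize(a,None,fx=5.8,fy=5.8,interpolation=cv2.INTER_CUBIC))
E
```

```text
5.35 [ 0.53262204 -0.03810406  0.04311465] [-19.1500274   69.44215707] [-7.67039458  1.10891395 -0.1317242 ]
```

View pics/s4.png

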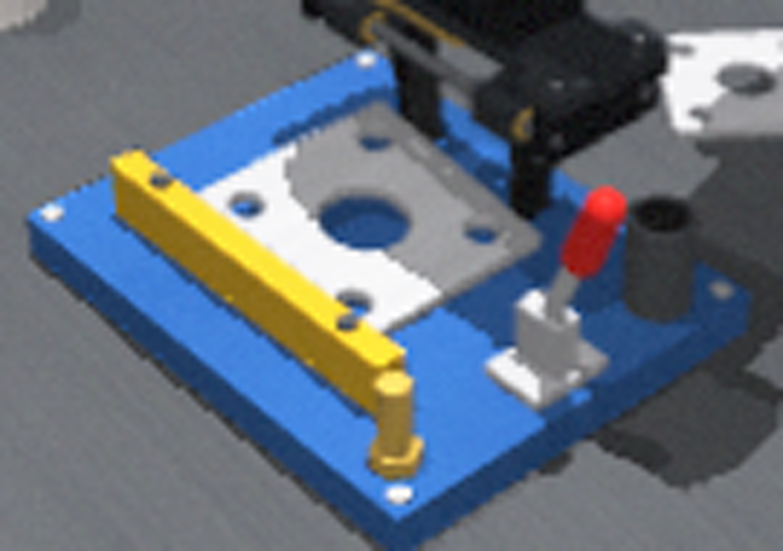

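Call:
carry_out --steps '[[[0.2, 0.02, 0, 0, 0, 0], [0.4, 0.03, 0, 0, 0, 0], [0.6, 0.05, 0, 0, 0, 0], [0.6, 0.05, 0, 0, 0, 0], [0.6, 0.05, 0, 0, 0, 0]]]'

```text
time_s: 6.08
tcp_pos: [0.5329, -0.0382, 0.0428]
ee_rot: [[0.081, -0.021, 0.996], [-0.997, -0.002, 0.081], [0.0, -1.0, -0.021]]
wrist_force: [-19.1, 3.1, 8.7]
gripper_width: 0.805
```

```bash
python3 - <<'E'
from meas import *
s=sense(); print(s['time_s'],s['tcp_pos'],F(s['tcp_pos']),s['wrist_force'],s['moment'])
cap('wrist','w5.png'); cap('top','t5.png')
E
```

```text
6.075 [ 0.5329073  -0.03819837  0.04279187] [-19.2678744   69.16579036] [-19.14202144   3.05407231   8.65776979] [ 1.17357039  5.59204443 -0.06294526]
```

View pics/w5.png

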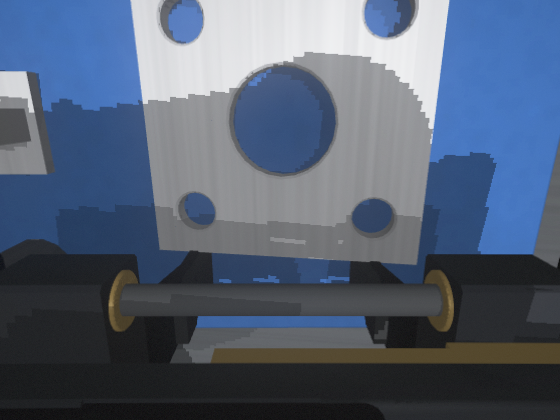

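The force rose to 19 N with no further motion, so the plate is against the rail. Backing off, rising and looking.

Call:
carry_out --steps '[[[-1.5, -0.1, 0, 0, 0, 0], [-3, -0.25, 0, 0, 0, 0], [-4, -0.3, 0, 0, 0, 0], [-4, -0.3, 3, 0, 0, 0], [-4, -0.3, 8, 0, 0, 0], [-4, -0.3, 13, 0, 0, 0], [-4, -0.3, 19, 0, 0, 0], [-4, -0.3, 19, 0, 0, 0], [-4, -0.3, 19, 0, 0, 0]]]'

```text
time_s: 7.3
tcp_pos: [0.5023, -0.0401, 0.2344]
ee_rot: [[0.084, 0.001, 0.996], [-0.996, 0.001, 0.084], [-0.001, -1.0, 0.001]]
wrist_force: [-0.2, 0.0, -0.8]
gripper_width: 0.809
```

```bash
python3 - <<'E'
from meas import *
s=sense(); print(s['time_s'],s['tcp_pos'],s['wrist_force'],s['joints'])
c=cap('wrist','w6.png'); box,h=whitec(c,(200,370,9,175)); print(box.tolist(),h)
b=box[np.argsort(box[:,0])]
for p in b[:2]: print('low',F(onz(c,*p,.033)).round(1))
for p in b[2:]: print('high',F(onz(c,*p,.052)).round(1))
for (p,a) in h:
    z=.048 if p[0]>300 else .0355 if p[0]<260 else .042
    print('hole',p,a,F(onz(c,*p,z-.002)).round(1))
E
```

```text
7.3 [ 0.5022746  -0.04005725  0.23443824] [-0.23990709  0.02195693 -0.83180768] [ 1.39149025e+01  1.02830513e+01 -1.64066166e+01 -2.87351748e-02
 -6.32635789e+01  8.09056031e+01]
[[369, 16], [344, 150], [223, 148], [200, 16], [318, 9]] [([326.7, 36.3], 296), ([239.7, 38.9], 258), ([282.8, 84.0], 1814), ([242.1, 127.8], 236), ([323.9, 128.3], 283)]
low [ 54.5 -58.6]
low [39.  59.3]
high [-50.4 -59.4]
high [-78.6  59.3]
high [-94.2 -54.1]
hole [326.7, 36.3] 296 [-59.3 -39.6]
hole [239.7, 38.9] 258 [ 19.1 -39.8]
hole [282.8, 84.0] 1814 [-20.6  -0.4]
hole [242.1, 127.8] 236 [19.2 39.6]
hole [323.9, 128.3] 283 [-59.6  39.5]
```

View pics/w6.png

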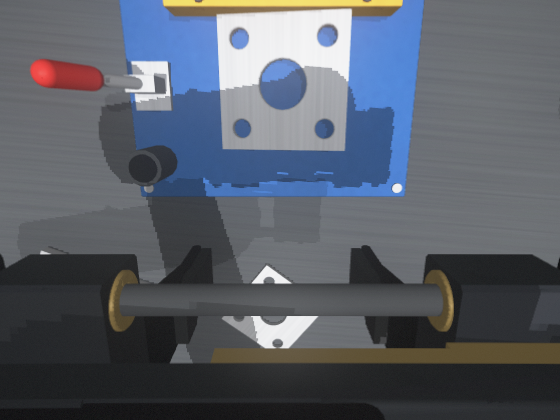

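The plate is now square against the rail: hole centres at y ≈ ±39.6 mm, plate centre at about (-20.3, -0.4) mm. It still needs about 20 mm along +x. Turning the hand 90° and moving behind the raised edge.

Call:
carry_out --steps '[[[1, -0.8, 0, 0, 0, -0.16], [2, -1.6, 0, 0, 0, -0.32], [3, -2.4, 0, 0, 0, -0.48], [4, -3.2, 0, 0, 0, -0.64], [5, -4, 0, 0, 0, -0.8], [6, -4.8, 0, 0, 0, -0.96], [7, -5.6, 0, 0, 0, -1.12], [8.5, -6.4, 0, 0, 0, -1.28], [9.5, -7.2, 0, 0, 0, -1.44], [10.6, -7.8, 0, 0, 0, -1.571], [10.6, -7.8, 0, 0, 0, -1.571], [10.6, -7.8, -3, 0, 0, -1.571], [10.6, -7.8, -8, 0, 0, -1.571], [10.6, -7.8, -13, 0, 0, -1.571], [10.6, -7.8, -13, 0, 0, -1.571]]]'

```text
time_s: 9.22
tcp_pos: [0.6046, -0.1179, 0.0998]
ee_rot: [[-0.996, -0.012, 0.085], [-0.085, 0.0, -0.996], [0.012, -1.0, -0.001]]
wrist_force: [-0.5, 0.2, 0.4]
gripper_width: 0.801
```

```bash
python3 - <<'E'
from meas import *
s=sense(); print(s['time_s'],s['tcp_pos'],F(s['tcp_pos']),s['wrist_force'],s['joints'].round(1))
cap('wrist','w7.png'); 
a=cap('scene')['image'][185:295,170:320,::-1]; cv2.imwrite('pics/s7.png',cv2.resize(a,None,fx=5.3,fy=5.3,interpolation=cv2.INTER_CUBIC))
E
```

```text
9.225 [ 0.60461862 -0.11790669  0.09977246] [-104.69945849    4.37704653] [-0.54825213  0.19481326  0.43176078] [  4.   28.5 -10.3  -0.1 -51.8   1. ]
```

View pics/s7.png

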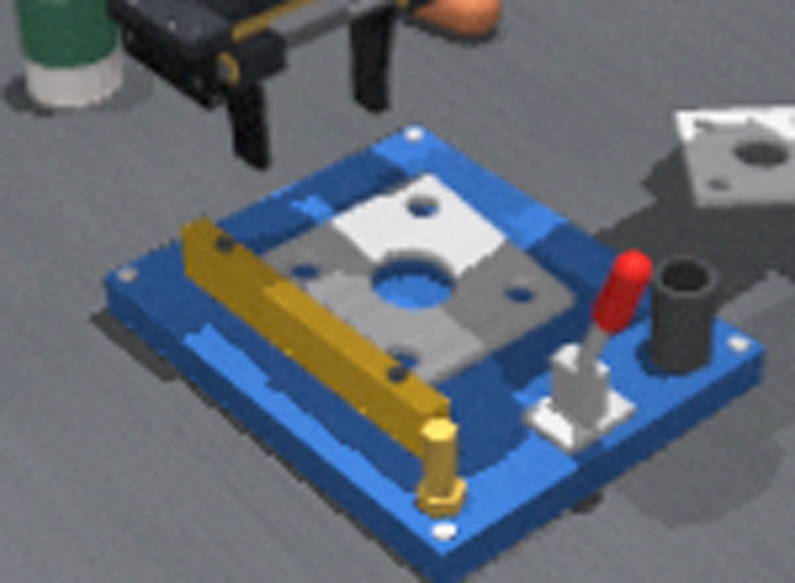

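View pics/w7.png

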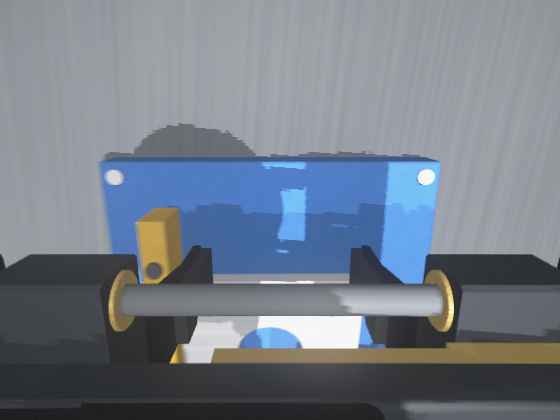

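The fingers are straddling the middle behind the raised edge and clear of the rail. Descending to just above the bed and pushing along fixture +x (world +y).

Call:
carry_out --steps '[[[0, 0, -3, 0, 0, 0], [0, 0, -5, 0, 0, 0], [0, 0, -6, 0, 0, 0], [0, 0, -6, 0, 0, 0], [0, 0.4, -6, 0, 0, 0], [0, 0.8, -6, 0, 0, 0], [0, 1.2, -6, 0, 0, 0], [0, 1.2, -6, 0, 0, 0]]]'

```text
time_s: 10.32
tcp_pos: [0.6087, -0.1057, 0.0448]
ee_rot: [[-0.996, 0.0, 0.085], [-0.085, 0.0, -0.996], [-0.0, -1.0, 0.0]]
wrist_force: [-0.1, 0.1, -0.1]
gripper_width: 0.804
```

```bash
cat > look.py <<'E'
import sys
from meas import *
n=sys.argv[1]
s=sense(); print(s['time_s'],s['tcp_pos'].round(4),F(s['tcp_pos']).round(1),s['wrist_force'].round(1))
w=cap('wrist')['image'][230:420,:,::-1]
a=cap('scene')['image'][200:295,175:310,::-1]; a=cv2.resize(a,(756,532),interpolation=cv2.INTER_CUBIC)
cv2.imwrite('pics/s%s.png'%n,a); cv2.imwrite('pics/w%s.png'%n,w)
E
python3 look.py 8
```

```text
10.325 [ 0.6087 -0.1057  0.0448] [-92.9  -0.7] [-0.1  0.1 -0.1]
```

View pics/s8.png

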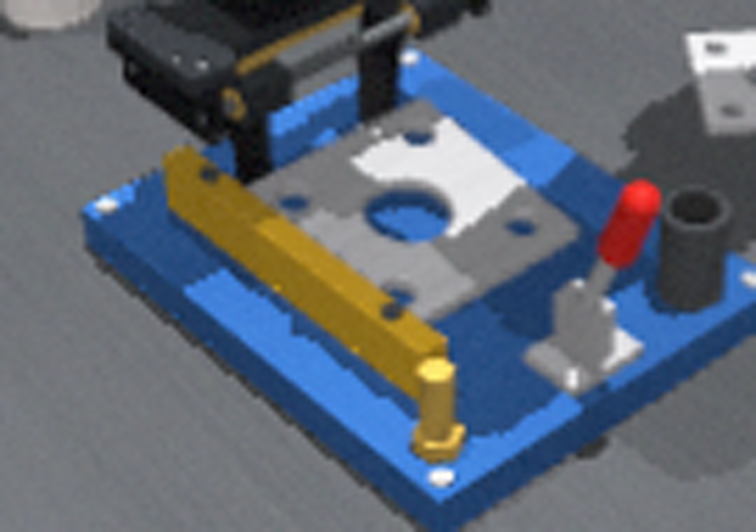

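View pics/w8.png

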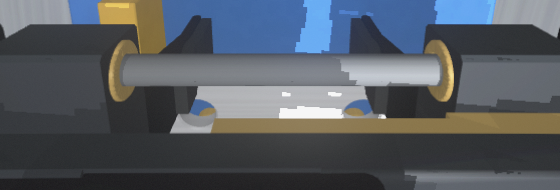

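The fingers are about 5 mm behind the raised edge, and the wrist view shows brass pin tips through the two raised-edge holes at crop (200,112) and (357,112). Pushing.

Call:
carry_out --steps '[[[0, 0.3, 0, 0, 0, 0], [0, 0.5, 0, 0, 0, 0], [-0.1, 0.7, 0, 0, 0, 0], [-0.1, 0.9, 0, 0, 0, 0], [-0.1, 1.1, 0, 0, 0, 0], [-0.1, 1.3, 0, 0, 0, 0], [-0.1, 1.5, 0, 0, 0, 0], [-0.1, 1.5, 0, 0, 0, 0]]]'

```text
time_s: 11.42
tcp_pos: [0.6077, -0.0907, 0.0447]
ee_rot: [[-0.996, 0.0, 0.084], [-0.084, 0.0, -0.996], [-0.0, -1.0, -0.0]]
wrist_force: [-0.1, -0.4, -0.1]
gripper_width: 0.804
```

```bash
python3 look.py 9
```

```text
11.425 [ 0.6077 -0.0907  0.0447] [-77.8  -1. ] [-0.1 -0.4 -0.1]
```

View pics/s9.png

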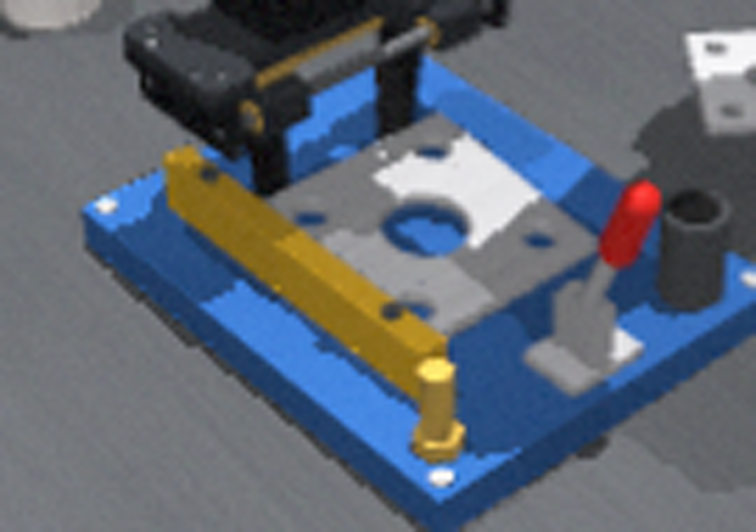

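View pics/w9.png

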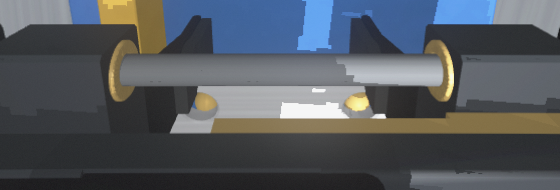

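Both pins now show in the holes, evenly placed. About 8 mm of travel remains, so I'll continue slowly.

Call:
carry_out --steps '[[[0, 0.15, 0, 0, 0, 0], [0, 0.3, 0, 0, 0, 0], [0, 0.45, 0, 0, 0, 0], [-0.05, 0.6, 0, 0, 0, 0], [-0.05, 0.6, 0, 0, 0, 0]]]'

```text
time_s: 12.15
tcp_pos: [0.6075, -0.0851, 0.0448]
ee_rot: [[-0.996, 0.001, 0.084], [-0.084, -0.0, -0.996], [-0.001, -1.0, 0.0]]
wrist_force: [0.1, -1.9, -0.1]
gripper_width: 0.804
```

```bash
python3 look.py 10
```

```text
12.15 [ 0.6075 -0.0851  0.0448] [-72.3  -1.2] [ 0.1 -1.9 -0.1]
```

View pics/s10.png

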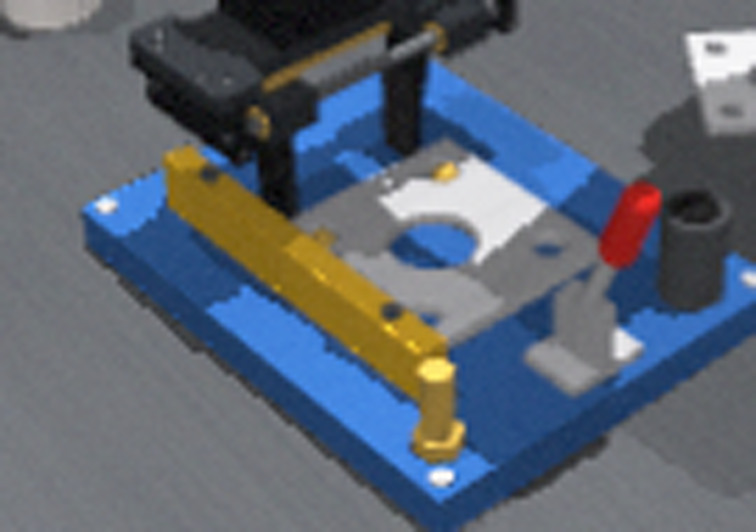

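View pics/w10.png

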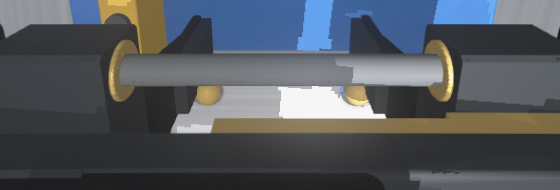

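The plate has dropped: brass noses stick up through both holes, at scene crop (445,172) and (322,238). Backing the hand away and rising to check.

Call:
carry_out --steps '[[[0.1, -1, 0, 0, 0, 0], [0.2, -2.5, 0, 0, 0, 0], [0.2, -3, 0, 0, 0, 0], [0.2, -3, 4, 0, 0, 0], [0.2, -3, 10, 0, 0, 0], [0.2, -3, 16, 0, 0, 0], [0.2, -3, 19, 0, 0, 0], [0.2, -2, 19, 0, 0, 0.16], [-1, -1, 19, 0, 0, 0.32], [-2, 0, 19, 0, 0, 0.48], [-3, 1, 19, 0, 0, 0.64], [-4, 2, 19, 0, 0, 0.8], [-5, 3, 19, 0, 0, 0.96], [-6, 4, 19, 0, 0, 1.12], [-7.5, 5, 19, 0, 0, 1.28], [-9, 6, 19, 0, 0, 1.44], [-10.5, 6, 19, 0, 0, 1.571], [-10.5, 6, 19, 0, 0, 1.571], [-10.5, 6, 19, 0, 0, 1.571]]]'

```text
time_s: 14.62
tcp_pos: [0.5026, -0.0253, 0.2347]
ee_rot: [[0.082, 0.001, 0.997], [-0.997, 0.0, 0.082], [0.0, -1.0, 0.001]]
wrist_force: [0.5, 0.0, 0.8]
gripper_width: 0.802
```

```bash
python3 look.py 11; python3 - <<'E'
from meas import *
c=cap('wrist','w11.png'); t=cap('top','t11.png'); box,h=whitec(c,(150,400,20,190)); print(box.tolist(),h)
for p in box: print(F(onz(c,*p,.033)).round(1))
for (p,a) in h: print('hole',p,a,F(onz(c,*p,.031)).round(1))
hsv=cv2.cvtColor(c['image'],cv2.COLOR_RGB2HSV); y=cv2.inRange(hsv,(12,90,60),(35,255,255)); y[:25]=0; y[190:]=0
n,l,st,ce=cv2.connectedComponentsWithStats(y)
for i in range(1,n):
    if st[i,4]>15: print('brass',ce[i].round(1),st[i,4],F(onz(c,*ce[i],.035)).round(1))
E
```

```text
14.625 [ 0.5026 -0.0253  0.2347] [-3.9 98.3] [0.5 0.  0.8]
[[344, 20], [337, 150], [218, 150], [212, 20]] [([234.7, 40.9], 280), ([321.0, 41.0], 244), ([277.8, 86.5], 1764), ([237.6, 129.5], 252), ([318.5, 129.6], 245)]
[-61.7 -56.9]
[-60.6  59.7]
[58.5 59.7]
[ 58.1 -56.9]
hole [234.7, 40.9] 280 [ 38.4 -40.1]
hole [321.0, 41.0] 244 [-41.6 -40. ]
hole [277.8, 86.5] 1764 [-1.5 -0.3]
hole [237.6, 129.5] 252 [38.5 39.8]
hole [318.5, 129.6] 245 [-41.7  39.9]
brass [319.3  41.1] 151 [-39.6 -39.2]
brass [316.9 129.9] 131 [-39.7  40. ]
```

View pics/w11.png

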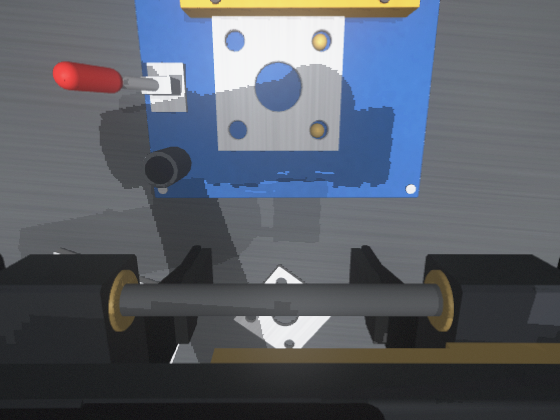

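View pics/s11.png

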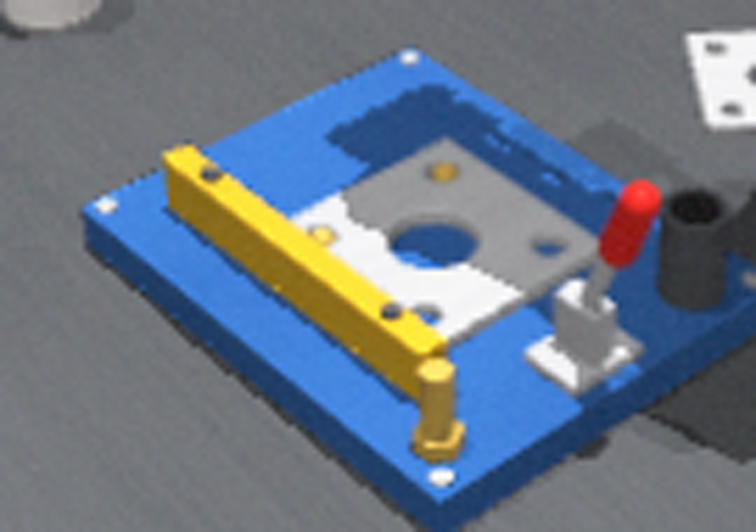

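Both noses sit in their holes, about 1.8 mm off centre, which is within the 2 mm clearance. I'll cross-check the flatness with rays from the scene and wrist views, and check the bystanders.

```bash
python3 - <<'E'
from meas import *
c=cap('wrist'); s=cap('scene'); im=s['image']
cv2.imwrite('pics/s12.png',cv2.resize(im[215:275,220:300,::-1],None,fx=9,fy=9,interpolation=cv2.INTER_CUBIC))
box,h=whitec(c,(150,400,20,190))
# plate corners / bed screws in scene for each trial height
def W(x,y): return O+ex*x/1e3+ey*y/1e3
print('bed corner y+ x- pred',proj(s,[*W(-150,110),.025]).round(1))
for nm,P in [('-x+y',(337,150)),('+x+y',(218,150))]:
    for z in (.033,.036,.039):
        q=onz(c,*P,z); u=proj(s,q); print(nm,z,u.round(1),((u-[220,215])*9).round())
a=cv2.imread('pics/top0.png').astype(int); b=cap('top','t12.png')['image'][:,:,::-1].astype(int)
d=(np.abs(a-b).max(2)>60).astype(np.uint8); print('changed',[(st.tolist()) for st in cv2.connectedComponentsWithStats(d)[2][1:] if st[4]>25])
E
```

```text
bed corner y+ x- pred [247.4 206.8]
-x+y 0.033 [253.9 223.5] [305.  76.]
-x+y 0.036 [254.  222.8] [306.  70.]
-x+y 0.039 [254. 222.] [306.  63.]
+x+y 0.033 [282.4 242.4] [561. 246.]
+x+y 0.036 [282.2 241.5] [560. 238.]
+x+y 0.039 [282.  240.6] [558. 230.]
changed [[202, 147, 101, 69, 4274], [146, 170, 58, 143, 3945], [199, 244, 16, 25, 222], [192, 248, 7, 7, 36], [232, 253, 8, 17, 80], [255, 255, 12, 17, 97], [0, 259, 38, 48, 777], [197, 265, 14, 19, 171], [167, 275, 60, 99, 3379], [45, 283, 19, 36, 165], [180, 283, 7, 7, 43], [249, 334, 28, 7, 86], [244, 339, 35, 19, 160], [152, 342, 93, 78, 3533], [280, 345, 14, 51, 400], [240, 357, 30, 15, 247], [274, 373, 8, 15, 61], [239, 375, 33, 45, 520], [14, 390, 19, 6, 26], [0, 395, 6, 9, 28], [0, 400, 52, 20, 657], [55, 401, 95, 19, 891]]
```

View pics/s12.png

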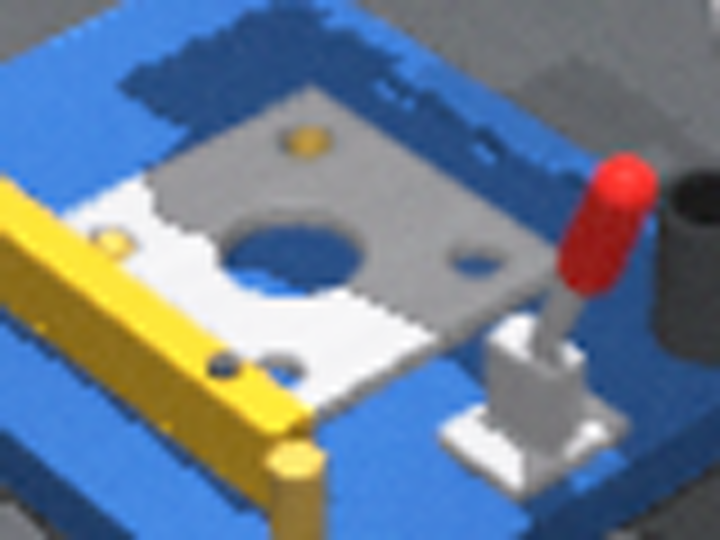

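View pics/t12.png

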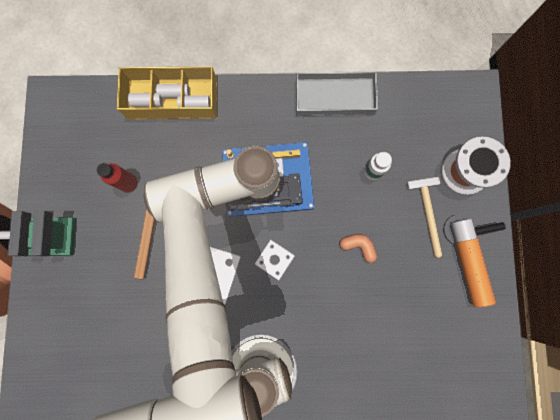

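The scene view shows the plate flat. Its formerly raised corner is at crop (310,85), no higher than predicted for a seated plate (305,76). The lower corner at (562,247) matches its prediction of (561,246). Flask, can, elbow, hammer and brush stand where they did in the first top view, and the hand is well above and clear. Handing in.

```bash
python3 - <<'E'
from station import ticket, sense
print(sense()['wrist_force'].round(2)); print(ticket.finish_job())
E
```

```text
[ 0.96 -0.1  -0.58]
the job is handed in; nothing more can be done
None
```

I pushed the plate square against the rail with two fingertips; the force peaked at about 19 N there. I then pushed it about 19 mm along the fixture's +x from behind its raised edge. It dropped over both pins, and I backed the hand off and handed in at about 15 s of the 48 s allowed.

**Last checks:**
- **Holes on pins:** both brass noses show in their holes. The wrist view puts each hole about 2 mm from its pin in x, at the limit of the 2 mm clearance but inside the 4 mm allowed. In y they agree within 1 mm.
- **Flatness:** the hole spacings are equal along both edges, about 79.9 mm. In the scene view the corner that had been raised sits no higher than it would on a seated plate. It shows about 1 px lower than predicted, which is within the calibration error.
- **Surroundings:** the flask, spray can, elbow, hammer, brush, bolt and nipple look unmoved. In the last top view the arm hid part of the fixture, so I judged the bolt and nipple from the scene and wrist views. The hand is clear, with wrist force near zero.

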